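Uncover and lift the slide cassette out of its dock

ROBOT

A 6-joint arm with a two-finger parallel gripper is mounted at the origin on the work surface. World frame = base frame: x ahead of the robot, y to its left, z up, the work surface at z = 0. Lengths are in mm, angles in degrees, forces in N, time in s.
With the tool pointing down it reaches from about 300 to 850 mm from the base axis. Payload 4.2 kg.
Tool frame: the origin (TCP) lies at the very end of the fingers, on their centre line; the grasp point (between the pads) lies 19 mm behind it; z points along the fingers, x is the direction in which the jaws open and shut, and the axes are right-handed (so a half turn about z gives the same grasp; the last joint's range is limited). The gripper opens to 91 mm and grips with 3 to 60 N. Pads are 32 mm wide; open, the fingers measure 118 mm over their backs; the gripper's body (76 mm by 178 mm) begins 60 mm behind the grasp point.
Start: joints at [-64.687, 18.312, 89.639, -0, 72.044, -1.146], TCP at [256.203, -514.785, 213.976] pointing down, gripper open.
Joint ranges: [-177.97, 177.97], [-48.28, 115.42], [12.27, 149.76], [-77.06, 257.06], [2.81, 150.46], [-146.56, 146.56]. Speed limits (degrees/s): [147.25, 147.25, 180, 180, 180, 180].

INTERFACE

Orientations are given as [roll, pitch, yaw] about the fixed x, y, z axes, in that order (R = Rz(yaw) Ry(pitch) Rx(roll)).
In Python, from workcell import env gives the robot as it stands.
- The arm moves only by the tool servo_tool, never from a script. Its argument "plan" is a list of rows, each a list of 3 entries, a list of its own where there are three numbers: the turn, a rotation vector about the tool's x, y, z in degrees, then the shift along the tool's x, y, z in mm, then the finger opening in mm, from 0 to 91.2. In form: [[[ax, ay, az], [dx, dy, dz], claw], ...]. A call has exactly 10 rows; each row shifts and turns the pose as measured when the row begins, along the tool's axes as they then stand; what a row does not reach is not made up. A row lasts 1/8 s, in which the tool goes at most 62.5 mm and 10.7 degrees, less where a joint would pass 70% of its speed; a pose out of reach is approached as far as the arm can. A call with a gripper value outside its range is refused whole. The fingers move at their own pace and stop on an object; "squeeze" is the grip in N (left out, the last holds). Time passes only in rows, so rows that do not move let the fingers close, or fill a call up. It gives the time, the measured TCP pose, the force and the opening at its end, in the units of the state.
- env.state(): the state, without advancing time (a new reading comes with each control period).
- env.grab_frame(name): name is "side" or "top"; returns a dict with "pixels" (420x560x3 uint8, red, green, blue), "intrinsics" (3x3 intrinsics, pixels), "eye" and "attitude" of the camera in the world. Camera axes: x right, y up, looking along -z (the intrinsics and any distortion apply to the point x, -y, -z); pixel columns grow to the right and rows downward; lengths in mm; the calibration is good to about 2 mm. A picture is of the moment at which its call begins. There is no depth.
- env.job_done(): hands the job in, once; it reports no verdict.
The state is a dict: "time_s": time; "qpos": joint angles; "qvel": joint speeds; "effort": joint torques, N m; "ee_pos": TCP position; "ee_rot": TCP orientation; "force": force on the tool from outside, world axes, zero at the start; "torque": the same for the moment, N m; "gripper_width": finger opening in mm.
Only numpy, scipy, OpenCV 4.12 (cv2) and the standard library are available. Lean on these libraries where they do the work, as an engineer would, in place of code of your own. Each camera call takes 0.05 s, during which the arm holds its last target.

TASK

Lift the yellow dust cover off the slide cassette and rest it level on the narrow raised stand. Then pinch the cassette's two green side catches together with the fingers, lift the cassette up out of its dock, and finish while still holding it by the pinched catches, upright and still, with its underside about 16 cm above the bench. Keep the cassette upright throughout and leave the jars, dishes, loose yellow lid and slide box where they are.

Things in the scene. Friction and masses are not known exactly. Their poses are not given: they have to be found in the camera images.
- dock: Grey dock plate 124 x 100 x 8 mm, fixed to the bench, carrying the cassette. Origin: centre of its underside; z up, x along the cassette's length. It stands left or right of the robot's midline, turned up to 0.5 rad; the stand is on the other side. End stops at x 44 to 52 mm either side are 22 mm high.
- dock_seat (a point): Centre of the dock's seat for the cassette, 8 mm above the bench. Over the seat's two y sides stand steel lips that hold the catch tongues down: 80 mm long in x, from 21.5 to 35.5 mm out in y, underside 24 mm and top 32 mm above the bench.
- cassette: Blue slide cassette 84 (x) x 40 (y) x 80 mm (z), 0.2 to 0.32 kg, seated in the dock in the dock's heading, underside 8 mm above the bench. Origin: centre of its underside, z up. A green catch sits mid-way along each y side; its tongue lies 5.5 mm under a dock lip, 2 mm below it. The cassette lifts out only while both catches are pressed in 6 mm or more.
- catch_a_pad (a point): Centre of the outer face of the green thumb pad at the cassette's +y side, 58 mm above the cassette's underside, 30 mm out from its mid-plane when free. The face is 28 mm (x) by 24 mm (z). The two pads measure 60 mm over their outer faces when free, 44 mm when both are pressed fully home. They sit in recesses 36 mm long in x.
- catch_b_pad (a point): The same for the opposite catch, at the cassette's -y side.
- catch_a (a joint): How far the +y catch is pressed in towards the cassette's mid-plane, m: 0 free (out), 0.008 fully pressed against its stop. A spring pushes it out with 4 N at 0 and 8 N at 0.008.
- catch_b (a joint): The same for the -y catch.
- cover: Yellow dust cover, a cap open below, 96 (x) x 72 (y) mm outside, 90 x 66 mm inside, 90 g, sitting loosely over the cassette's top and catches in the cassette's heading. Origin: centre of the opening, level with the skirt's lower edge, 72 mm above the bench at the start; z up. Inside of its roof 16 mm, top of its roof 19 mm above the origin.
- cover_handle (a point): Centre of the top face of the cover's bar handle, which is 40 mm long (cover's x), 14 mm wide (y) and 28 mm high above the roof. This point is 47 mm above the cover's origin, 119 mm above the bench at the start.
- stand: Cover stand, fixed: dark steel foot 90 x 80 mm, thin post, narrow aluminium rest bar 60 (x) x 26 (y) mm on top. Origin: centre of the foot's underside, z up, turned up to 0.5 rad. The cover goes over the bar, its long side along the bar, the inside of its roof on the bar; its origin is then 59 mm above the bench.
- stand_top (a point): Centre of the top face of the stand's rest bar, 75 mm above the bench; z up, x along the bar.
- jar_a: Clear specimen jar with a white lid, 60 mm wide, 65 mm high, beyond the work area to the left. Origin: centre of its underside. Leave it alone.
- jar_b: Same kind of jar, beyond the work area to the right. Leave it alone.
- dish_a: Closed clear petri dish, 90 mm wide, 16 mm high, nearest the robot on the midline. Leave it alone.
- dish_b: Closed clear petri dish, 64 mm wide, 16 mm high, far on the midline. Leave it alone.
- yellow_lid: Loose round yellow jar lid, 72 mm wide, 13 mm high, flat on the bench at the left. Leave it alone.
- slide_box: Blue slide box, 100 x 75 x 34 mm, on the bench at the right. Leave it alone.
Things that resemble listed ones, but are neither listed nor needed, are in the scene too. What is shaped like the cassette but red is not meant.

How it is judged:
By the outcome, as a careful person would: the job done as asked, in the order asked, and still so for the second after the job is handed in, while the arm keeps its last pose, push and grip.
It also fails if it takes over 56 s, if anything falls off the work surface, if the arm or the gripper's body presses on something with over 40 N, if the wrist force passes 120 N, or if a joint passes its speed limit or range.

## Working session

There is one attempt and no reset: what is moved stays moved. The work goes in short steps, Python scripts to look and compute and a tool call to move; the robot and the scene stay as the last step left them, time stands still between calls to the robot, and variables do not carry over. Pictures are saved under pics/ and viewed, and the job is handed in when it is done.

Besides the shell and the picture viewer there is one more tool, called after "Request:" in YAML: its name, and indented under it one key for each argument. servo_tool: Moves the arm, as the interface text tells. Its arguments: {"type":"object","properties":{"plan":{"type":"array"},"squeeze":{"type":"number"}},"required":["plan"]}

```bash
mkdir -p pics; ls
python3 - <<'E'
from workcell import env
import cv2,pickle
print(env.state())
for n in("side","top"):
    f=env.grab_frame(n); cv2.imwrite(f"pics/{n}0.png",f["pixels"][:,:,::-1]); print(n,f["intrinsics"],f["eye"],f["attitude"],[k for k in f])
    pickle.dump(f,open(f"pics/{n}0.pkl","wb"))
E
```

```text
pics
{'time_s': 0.0, 'qpos': array([-6.46898116e+01,  1.83502556e+01,  8.97068813e+01,  5.76076327e-05,
        7.20417077e+01, -1.14448240e+00]), 'qvel': array([ 0.02984313,  0.0723786 ,  0.08347322, -0.04853613,  0.0137622 ,
       -0.00134423]), 'effort': array([ 4.00058634e-03, -4.12454689e+01, -2.31971061e+01,  7.31859938e-02,
        4.57126228e-02, -1.29950263e-04]), 'ee_pos': array([ 255.95672015, -514.33134643,  213.13093351]), 'ee_rot': array([-1.79997971e+02,  9.88236685e-02, -6.35453452e+01]), 'force': array([-0.08427922,  0.1775275 , -0.20337776]), 'torque': array([ 0.00691803, -0.02076557,  0.00844417]), 'gripper_width': 90.97904930756668}
side [[512.27941499   0.         272.76318766]
 [  0.         512.27941499 205.21013014]
 [  0.           0.           1.        ]] [ -531.08139493 -1004.34168461   937.84946913] [ 60.10016387  -0.5971553  -46.47755248] ['pixels', 'intrinsics', 'eye', 'attitude']
top [[467.44747855   0.         280.999221  ]
 [  0.         467.44747855 209.55227927]
 [  0.           0.           1.        ]] [ 372.56476208   -3.40743556 1388.82849877] [  7.55174431   0.42586119 -91.52511549] ['pixels', 'intrinsics', 'eye', 'attitude']
```

View pics/top0.png

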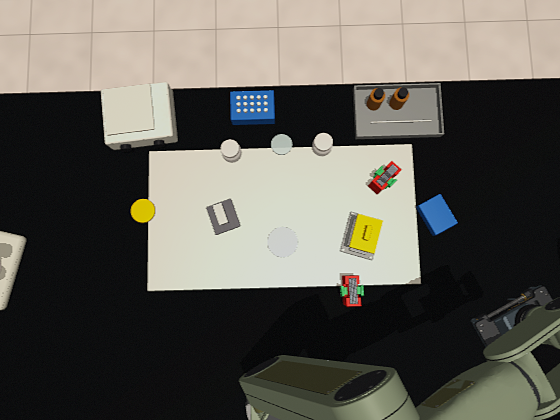

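View pics/side0.png

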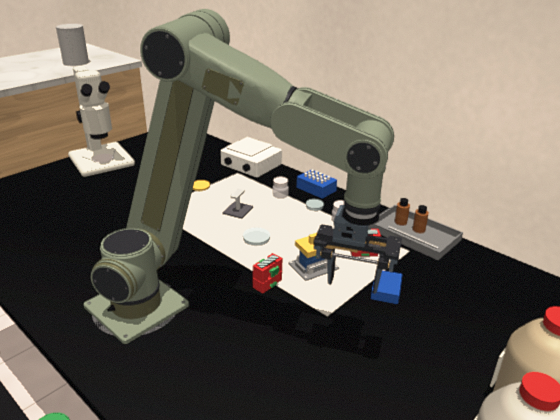

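```bash
cat > h.py <<'E'
import numpy as np,cv2,pickle
from scipy.spatial.transform import Rotation as R
def load(n): return pickle.load(open(f"pics/{n}.pkl","rb"))
def grab(n,tag):
    from workcell import env
    f=env.grab_frame(n); cv2.imwrite(f"pics/{n}{tag}.png",f["pixels"][:,:,::-1]); pickle.dump(f,open(f"pics/{n}{tag}.pkl","wb")); return f
def rot(f): return R.from_euler("xyz",f["attitude"],degrees=True).as_matrix()
def proj(f,P):
    p=(np.atleast_2d(P)-f["eye"])@rot(f); p=p*[1,-1,-1]; q=p@f["intrinsics"].T; return q[:,:2]/q[:,2:]
def ray(f,uv,z):
    uv=np.atleast_2d(uv).astype(float); d=np.c_[uv,np.ones(len(uv))]@np.linalg.inv(f["intrinsics"]).T
    d=d*[1,-1,-1]@rot(f).T; e=np.array(f["eye"]); return e+d*((z-e[2])/d[:,2:])
def crop(f,name,u0,v0,u1,v1,s):
    im=f["pixels"][v0:v1,u0:u1,::-1]; cv2.imwrite(f"pics/{name}.png",cv2.resize(im,None,fx=s,fy=s,interpolation=cv2.INTER_CUBIC))
E
python3 - <<'E'
from h import *
t=load("top0");s=load("side0")
crop(t,"c1",320,190,420,260,8)
crop(t,"c2",190,180,260,250,8)
crop(s,"c3",280,215,360,290,8)
crop(s,"c4",210,180,280,230,8)
print(ray(t,[362,234],119),ray(t,[223,213],75),ray(t,[283,242],16),ray(t,[143,210],13),ray(t,[351,290],80))
E
```

```text
[[ 468.02118889 -216.74998591  119.        ]] [[541.62552865 166.36128794  75.        ]] [[458.56191407  -1.36506634  16.        ]] [[565.162247   412.44348347  13.        ]] [[ 317.17405385 -185.37114025   80.        ]]
```

View pics/c1.png

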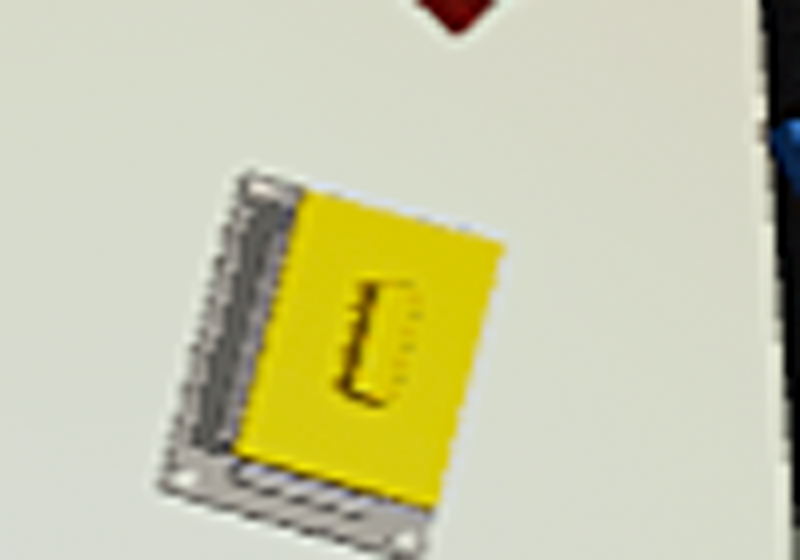

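View pics/c2.png

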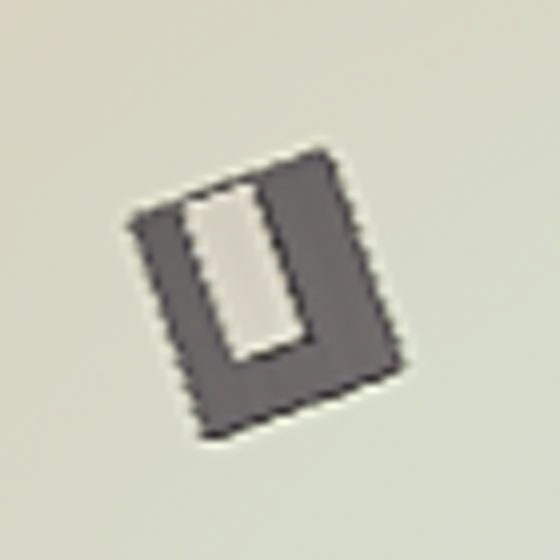

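View pics/c3.png

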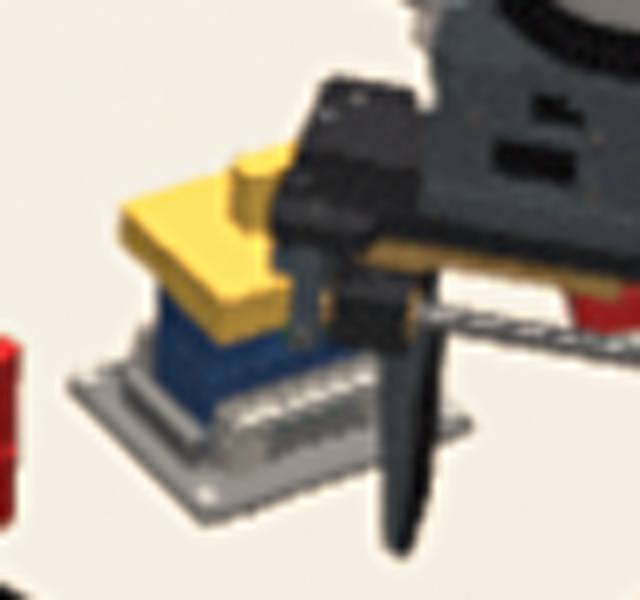

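View pics/c4.png

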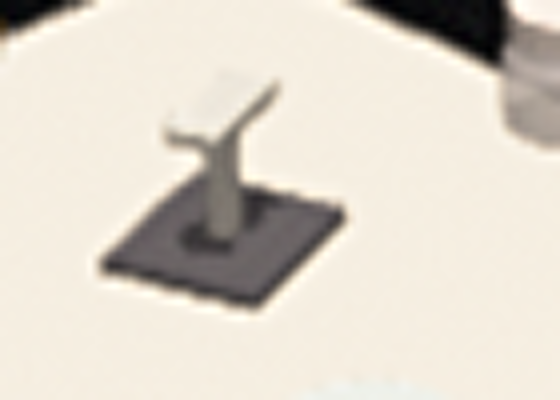

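Seen: in the top view the dock with the yellow cover sits at about (362,234) and the stand at (223,216). Lookalikes are the round yellow lid (143,210), the red cassettes (351,291) and (384,178), the blue slide box (437,214) and the blue rack (252,106). I choose (362,234): it has the square yellow cap with bar handle, a blue body in the side crop, and sits on the grey dock.

```bash
cat >> h.py <<'E'
from scipy.optimize import least_squares
def c2p(pts,u0,v0,s): return (np.array(pts)+.5)/s-.5+[u0,v0]
def fitrect(f,uv,z,lx,ly,guess):
    # order: (+x,+y),(+x,-y),(-x,-y),(-x,+y)
    L=np.array([[lx,ly],[lx,-ly],[-lx,-ly],[-lx,ly]])/2
    def P(p):
        c,s=np.cos(p[2]),np.sin(p[2]); return np.c_[L@np.array([[c,s],[-s,c]])+p[:2],np.full(4,z)]
    r=least_squares(lambda p:(proj(f,P(p))-uv).ravel(),guess); return r.x[:2],np.degrees(r.x[2]),np.abs(r.fun).max()
E
python3 - <<'E'
from h import *
t=load("top0");s=load("side0")
# cover: -15deg: image up is +x, right is -y. TL=+x+y,TR=+x-y,BR=-x-y,BL=-x+y
print("cover",fitrect(t,c2p([(302,190),(503,243),(437,507),(233,455)],320,190,8),91,96,72,[468,-216,-.2]))
for z in (0,5,8,10): print("foot",z,fitrect(t,c2p([(130,218),(325,148),(403,370),(205,440)],190,180,8),z,90,80,[541,166,.3]))
print("bar",fitrect(t,c2p([(187,203),(252,183),(308,335),(237,360)],190,180,8),75,60,26,[541,166,.3]))
# side checks
print("side predicted bar", proj(s,[541,166,75]), "crop bar centre", c2p([(222,108)],210,180,8))
print("cover roof corner side", ray(s,c2p([(120,205)],280,215,8),91), ray(s,c2p([(218,328)],280,215,8),91))
print("dock corners top", ray(t,c2p([(243,172),(160,487)],320,190,8),8), "side",ray(s,c2p([(70,385),(205,520),(470,425)],280,215,8),4))
E
```

```text
cover (array([ 472.42288998, -231.73566841]), np.float64(-16.772914873482215), np.float64(0.2822353037647929))
foot 0 (array([541.49392592, 176.82715238]), np.float64(18.22713767446153), np.float64(0.46281547751405583))
foot 5 (array([540.88904702, 176.17851449]), np.float64(18.227374374231594), np.float64(0.525713983701678))
foot 8 (array([540.52612867, 175.78933237]), np.float64(18.227517198506117), np.float64(0.5636714252485149))
foot 10 (array([540.28418689, 175.52987786]), np.float64(18.22761275117698), np.float64(0.5890680086807834))
bar (array([540.94105948, 174.01733389]), np.float64(17.98216517250188), np.float64(0.5062537705555314))
side predicted bar [[238.84130386 193.18738758]] crop bar centre [[237.3125 193.0625]]
cover roof corner side [[ 437.37850615 -185.95636232   91.        ]] [[ 403.00442928 -262.5677069    91.        ]]
dock corners top [[ 545.64397626 -202.94160953    8.        ]
 [ 429.74384381 -167.08108292    8.        ]] side [[ 430.70523626 -170.0059958     4.        ]
 [ 403.63961308 -260.77336858    4.        ]
 [ 517.57116965 -295.22232178    4.        ]]
```

```bash
cat >> h.py <<'E'
def plan(target,yaw,nr,claw,s=None):
    """rows: linear interp to target (pointing down) over nr rows; prints tool-frame rows"""
    if s is None:
        from workcell import env; s=env.state()
    p0=np.array(s["ee_pos"]);R0=R.from_euler("xyz",s["ee_rot"],degrees=True)
    R1=R.from_euler("xyz",[180,0,yaw],degrees=True); rv=(R0.inv()*R1).as_rotvec()
    print("pos",p0.round(1),"rot",np.round(s["ee_rot"],2),"F",np.round(s["force"],1),"w",round(s["gripper_width"],1),"t",s["time_s"],"q",np.round(s["qpos"],0))
    d=(np.array(target)-p0)/nr; tv=np.degrees(rv)/nr
    for i in range(nr):
        Ri=R0*R.from_rotvec(rv*i/nr); print([tv.round(1).tolist(),Ri.inv().apply(d).round(1).tolist(),claw])
E
python3 - <<'E'
from h import *
plan([472.8,-232.5,205],-106.9,8,91)
E
```

```text
pos [ 256.  -514.4  213.2] rot [ 1.800e+02  9.000e-02 -6.354e+01] F [-0.6 -0.1  0.6] w 91.2 t 0.1 q [-65.  18.  90.  -0.  72.  -1.]
[[0.0, 0.0, 5.4], [-19.5, -40.0, 1.1], 91]
[[0.0, 0.0, 5.4], [-23.2, -37.9, 1.1], 91]
[[0.0, 0.0, 5.4], [-26.6, -35.6, 1.1], 91]
[[0.0, 0.0, 5.4], [-29.9, -32.9, 1.1], 91]
[[0.0, 0.0, 5.4], [-32.9, -29.9, 1.0], 91]
[[0.0, 0.0, 5.4], [-35.5, -26.7, 1.0], 91]
[[0.0, 0.0, 5.4], [-37.9, -23.2, 1.0], 91]
[[0.0, 0.0, 5.4], [-39.9, -19.5, 1.0], 91]
```

Request:
servo_tool:
  plan:
    - [[0, 0, 5.4], [-19.5, -40, 1], 50]
    - [[0, 0, 5.4], [-23.2, -37.9, 1], 50]
    - [[0, 0, 5.4], [-26.6, -35.6, 1], 50]
    - [[0, 0, 5.4], [-29.9, -32.9, 1], 50]
    - [[0, 0, 5.4], [-32.9, -29.9, 1], 50]
    - [[0, 0, 5.4], [-35.5, -26.7, 1], 50]
    - [[0, 0, 5.4], [-37.9, -23.2, 1], 50]
    - [[0, 0, 5.4], [-39.9, -19.5, 1], 50]
    - [[0, 0, 0], [0, 0, 0], 50]
    - [[0, 0, 0], [0, 0, 0], 50]

```text
time_s: 1.35
ee_pos: [480.1, -225.6, 200.8]
ee_rot: [179.5, 0.2, -108.3]
force: [0.6, 0.3, 0.1]
gripper_width: 50.5
```

Run:
```python
from h import *
plan([472.8,-232.5,96],-106.9,6,50)
t=grab("top","1");s=grab("side","1")
crop(s,"c5",260,195,380,285,6)
```

```text
pos [ 480.1 -225.6  200.8] rot [ 179.54    0.2  -108.27] F [0.6 0.3 0.1] w 50.5 t 1.35 q [-27.  15.  96.   0.  69.  82.]
[[0.1, 0.0, -0.2], [1.5, 0.7, 17.5], 50]
[[0.1, 0.0, -0.2], [1.5, 0.7, 17.5], 50]
[[0.1, 0.0, -0.2], [1.5, 0.7, 17.5], 50]
[[0.1, 0.0, -0.2], [1.5, 0.7, 17.5], 50]
[[0.1, 0.0, -0.2], [1.5, 0.8, 17.5], 50]
[[0.1, 0.0, -0.2], [1.5, 0.8, 17.5], 50]
```

View pics/c5.png

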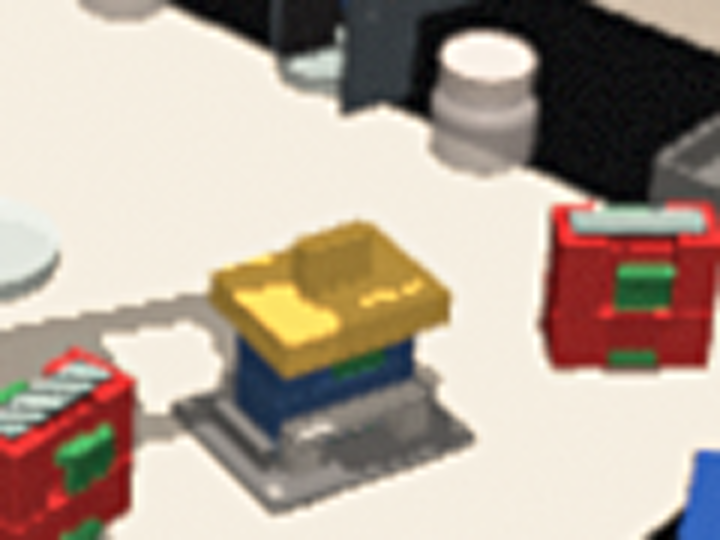

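The crop shows the cover clear of the arm. Its roof corners are at crop (360,222), (450,298), (287,352) and (212,275). I'll fit these and compare with the top view.

Run:
```python
from h import *
s=load("side1");t=load("top0")
uv=c2p([(360,222),(450,296),(287,352),(212,274)],260,195,6)
print("side cover",fitrect(s,uv,91,96,72,[472,-232,-.3]))
print("proj of top-fit in crop", )
c,q=np.cos(np.radians(-16.9)),np.sin(np.radians(-16.9))
for L,z in (([48,36],91),([48,-36],91),([-48,-36],91),([-48,36],91),([62,-50],8),([-62,-50],8),([-62,50],8)):
    P=[472.8+c*L[0]-q*L[1],-232.5+q*L[0]+c*L[1],z]; print(L,((proj(s,P)-[260,195])*6).round(0),((proj(t,P)-[320,190])*8).round(0))
```

```text
side cover (array([ 470.47865097, -234.00947924]), np.float64(-15.48708879963427), np.float64(1.0083767609054348))
proj of top-fit in crop
[48, 36] [[365. 219.]] [[301. 184.]]
[48, -36] [[448. 289.]] [[501. 238.]]
[-48, -36] [[284. 343.]] [[435. 505.]]
[-48, 36] [[205. 270.]] [[233. 449.]]
[62, -50] [[475. 432.]] [[500. 236.]]
[-62, -50] [[268. 507.]] [[420. 561.]]
[-62, 50] [[162. 399.]] [[155. 488.]]
```

Run:
```python
from h import *
plan([472,-233,135],-106.9,6,50)
```

```text
pos [ 479.9 -226.1  201. ] rot [ 179.56    0.21 -108.36] F [-0.4  0.4  0. ] w 50.1 t 1.45 q [-27.  15.  96.   0.  69.  82.]
[[0.1, 0.0, -0.2], [1.5, 0.8, 11.0], 50]
[[0.1, 0.0, -0.2], [1.5, 0.8, 11.0], 50]
[[0.1, 0.0, -0.2], [1.5, 0.8, 11.0], 50]
[[0.1, 0.0, -0.2], [1.5, 0.9, 11.0], 50]
[[0.1, 0.0, -0.2], [1.5, 0.9, 11.0], 50]
[[0.1, 0.0, -0.2], [1.5, 0.9, 11.0], 50]
```

Request:
servo_tool:
  plan:
    - [[0.1, 0, -0.2], [1.5, 0.8, 11], 50]
    - [[0.1, 0, -0.2], [1.5, 0.8, 11], 50]
    - [[0.1, 0, -0.2], [1.5, 0.8, 11], 50]
    - [[0.1, 0, -0.2], [1.5, 0.9, 11], 50]
    - [[0.1, 0, -0.2], [1.5, 0.9, 11], 50]
    - [[0.1, 0, -0.2], [1.5, 0.9, 11], 50]
    - [[0, 0, 0], [0, 0, 0], 50]
    - [[0, 0, 0], [0, 0, 0], 50]
    - [[0, 0, 0], [0, 0, 0], 50]
    - [[0, 0, 0], [0, 0, 0], 50]

```text
time_s: 2.7
ee_pos: [470.1, -235.3, 130.1]
ee_rot: [-179.8, 0.2, -107.3]
force: [-0.1, 0.6, 0.0]
gripper_width: 50.0
```

Run:
```python
from h import *
plan([472,-233,96],-106.9,5,50)
s=grab("side","2")
crop(s,"c6",260,195,380,285,6)
```

```text
pos [ 470.1 -235.3  130.1] rot [-179.82    0.2  -107.27] F [-0.1  0.6  0. ] w 50.0 t 2.7 q [-28.  18. 103.   0.  59.  79.]
[[-0.0, 0.0, -0.1], [-0.5, -0.2, 6.8], 50]
[[-0.0, 0.0, -0.1], [-0.5, -0.2, 6.8], 50]
[[-0.0, 0.0, -0.1], [-0.5, -0.2, 6.8], 50]
[[-0.0, 0.0, -0.1], [-0.5, -0.2, 6.8], 50]
[[-0.0, 0.0, -0.1], [-0.6, -0.2, 6.8], 50]
```

View pics/c6.png

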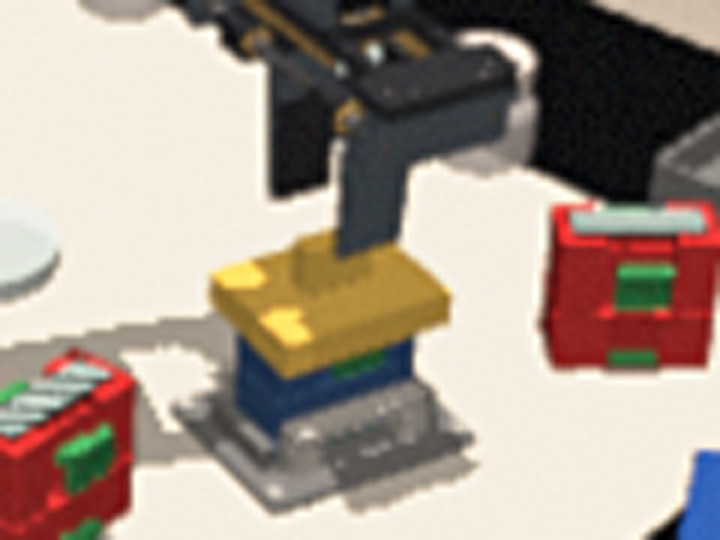

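The fingers straddle the handle at crop (340,250). I'll go down and then close.

Request:
servo_tool:
  plan:
    - [[0, 0, -0.1], [-0.5, -0.2, 6.4], 50]
    - [[0, 0, -0.1], [-0.5, -0.2, 6.4], 50]
    - [[0, 0, -0.1], [-0.5, -0.2, 6.4], 50]
    - [[0, 0, -0.1], [-0.5, -0.2, 6.4], 50]
    - [[0, 0, 0], [-0.5, -0.2, 6.4], 50]
    - [[0, 0, 0], [0, 0, 0], 50]
    - [[0, 0, 0], [0, 0, 0], 50]
    - [[0, 0, 0], [0, 0, 0], 5]
    - [[0, 0, 0], [0, 0, 0], 5]
    - [[0, 0, 0], [0, 0, 0], 5]
  squeeze: 25

```text
time_s: 4.0
ee_pos: [472.2, -233.0, 96.0]
ee_rot: [-179.8, 0.2, -106.8]
force: [0.5, 0.0, 1.0]
gripper_width: 22.8
```

Run:
```python
from h import *
s=grab("side","3")
crop(s,"c7",260,195,380,285,6)
```

```text
(no output)
```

View pics/c7.png

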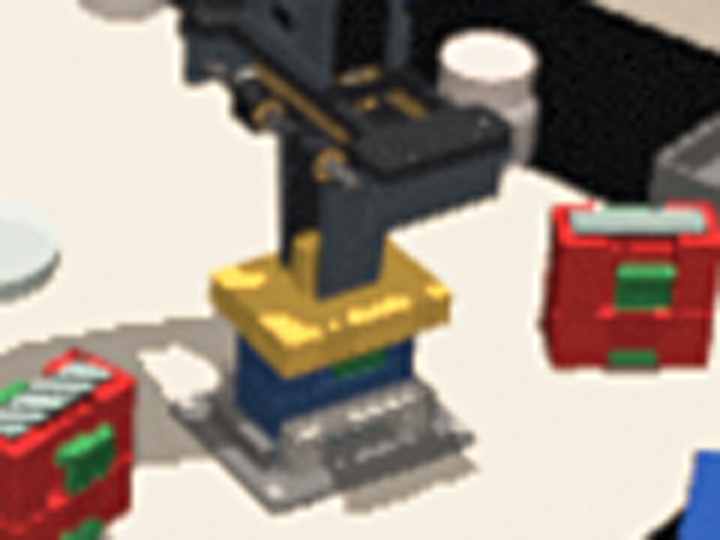

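Request:
servo_tool:
  plan:
    - [[0, 0, 0], [0, 0, 0], 5]
    - [[0, 0, 0], [0, 0, 0], 5]
    - [[0, 0, 0], [0, 0, 0], 5]
    - [[0, 0, 0], [0, 0, -4], 5]
    - [[0, 0, 0], [0, 0, -8], 5]
    - [[0, 0, 0], [0, 0, -12], 5]
    - [[0, 0, 0], [0, 0, -15], 5]
    - [[0, 0, 0], [0, 0, -15], 5]
    - [[0, 0, 0], [0, 0, -15], 5]
    - [[0, 0, 0], [0, 0, -10], 5]

```text
time_s: 5.3
ee_pos: [471.9, -233.2, 180.8]
ee_rot: [-179.7, 0.2, -106.8]
force: [0.3, -0.2, -0.9]
gripper_width: 13.6
```

Run:
```python
from h import *
s=grab("side","4")
crop(s,"c8",260,165,380,285,5)
plan([540.9,174,190],-72,10,5)
```

```text
pos [ 472.5 -233.6  182. ] rot [-1.7958e+02  1.5000e-01 -1.0684e+02] F [ 0.5 -0.2  1.2] w 13.8 t 5.35 q [-28.  15.  99.   0.  65.  79.]
[[-0.0, 0.0, -3.5], [-41.0, 5.3, -0.7], 5]
[[-0.0, 0.0, -3.5], [-41.2, 2.8, -0.7], 5]
[[-0.0, 0.0, -3.5], [-41.3, 0.2, -0.7], 5]
[[-0.0, 0.0, -3.5], [-41.3, -2.3, -0.7], 5]
[[-0.0, 0.0, -3.5], [-41.1, -4.8, -0.7], 5]
[[-0.0, 0.0, -3.5], [-40.7, -7.3, -0.7], 5]
[[-0.0, 0.0, -3.5], [-40.2, -9.7, -0.8], 5]
[[-0.0, 0.0, -3.5], [-39.5, -12.1, -0.8], 5]
[[-0.0, 0.0, -3.5], [-38.7, -14.5, -0.8], 5]
[[-0.0, 0.0, -3.5], [-37.7, -16.8, -0.8], 5]
```

View pics/c8.png

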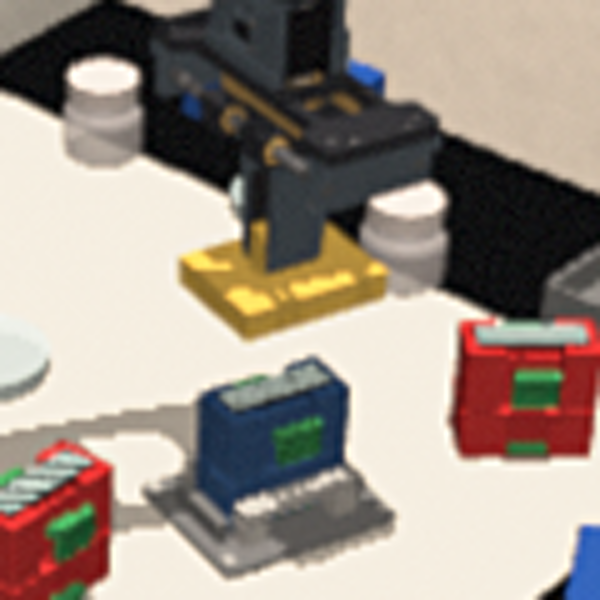

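The cover is lifted level (crop (285,280)), and the cassette with a green pad at crop (298,440) is still seated. Now I'll carry the cover across.

Request:
servo_tool:
  plan:
    - [[0, 0, -2], [-15, 2, 0], 5]
    - [[0, 0, -3.5], [-30, 3, 0], 5]
    - [[0, 0, -3.5], [-38, 1, 0], 5]
    - [[0, 0, -3.5], [-40, -2, 0], 5]
    - [[0, 0, -3.5], [-40, -4, 0], 5]
    - [[0, 0, -3.5], [-40, -7, 0], 5]
    - [[0, 0, -3.5], [-38, -9, 0], 5]
    - [[0, 0, -3.5], [-30, -9, 0], 5]
    - [[0, 0, -3], [-20, -7, 0], 5]
    - [[0, 0, -2], [-10, -4, 0], 5]

```text
time_s: 6.6
ee_pos: [518.9, 86.3, 178.1]
ee_rot: [179.9, 0.3, -73.6]
force: [-0.7, -0.7, -1.2]
gripper_width: 13.8
```

Run:
```python
from h import *
plan([540.9,174,175],-72,5,5)
```

```text
pos [518.9  86.3 178.1] rot [179.9    0.31 -73.57] F [-0.7 -0.7 -1.2] w 13.8 t 6.6 q [ 8. 16. 99.  0. 65. 81.]
[[0.0, 0.1, -0.3], [-15.6, -9.2, 0.7], 5]
[[0.0, 0.1, -0.3], [-15.5, -9.3, 0.7], 5]
[[0.0, 0.1, -0.3], [-15.5, -9.3, 0.7], 5]
[[0.0, 0.1, -0.3], [-15.4, -9.4, 0.6], 5]
[[0.0, 0.1, -0.3], [-15.4, -9.5, 0.6], 5]
```

Request:
servo_tool:
  plan:
    - [[0, 0, -0.3], [-14, -8, 0], 5]
    - [[0, 0, -0.3], [-14, -8.5, 0], 5]
    - [[0, 0, -0.3], [-14, -8.5, 0], 5]
    - [[0, 0, -0.3], [-14, -8.5, 0], 5]
    - [[0, 0, -0.3], [-12, -7.5, 0], 5]
    - [[0, 0, 0], [-6, -4, 0], 5]
    - [[0, 0, 0], [0, 0, 0], 5]
    - [[0, 0, 0], [0, 0, 0], 5]
    - [[0, 0, 0], [0, 0, 0], 5]
    - [[0, 0, 0], [0, 0, 0], 5]

```text
time_s: 7.85
ee_pos: [540.9, 174.8, 177.6]
ee_rot: [179.8, 0.3, -72.0]
force: [-0.3, -0.0, -1.3]
gripper_width: 13.9
```

Run:
```python
from h import *
s=grab("side","5");t=grab("top","5")
crop(s,"c9",190,130,290,230,6)
crop(t,"c10",320,190,420,290,6)
plan([540.9,174,130],-72,5,5)
```

```text
pos [541.  174.9 177.6] rot [179.79   0.27 -72.05] F [ 0.1 -0.  -1. ] w 13.6 t 7.95 q [17. 19. 94.  0. 67. 89.]
[[0.0, 0.1, -0.0], [0.2, 0.0, 9.5], 5]
[[0.0, 0.1, -0.0], [0.2, 0.0, 9.5], 5]
[[0.0, 0.1, -0.0], [0.2, 0.1, 9.5], 5]
[[0.0, 0.1, -0.0], [0.2, 0.1, 9.5], 5]
[[0.0, 0.1, -0.0], [0.2, 0.1, 9.5], 5]
```

View pics/c9.png

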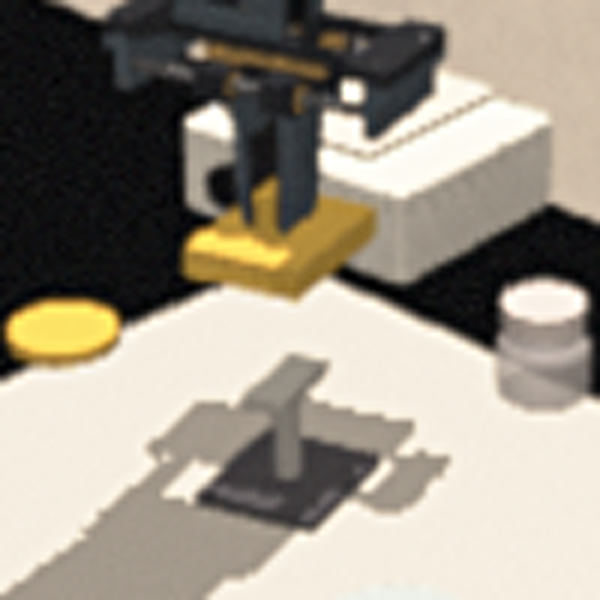

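View pics/c10.png

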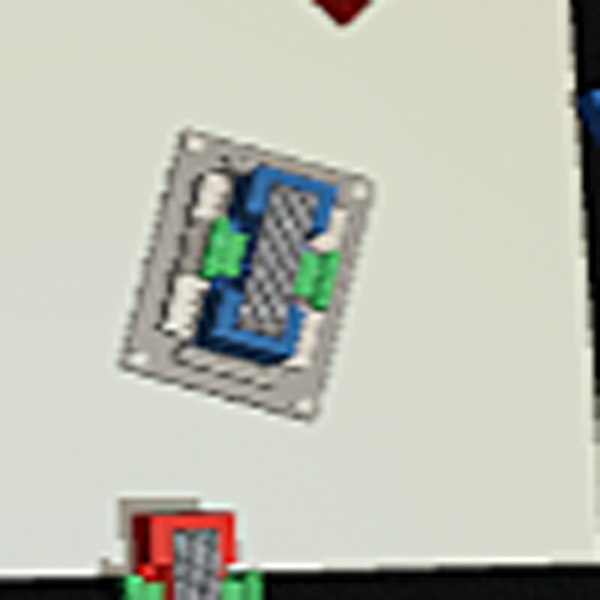

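Run:
```python
from h import *
s=load("side5")
bar=c2p([(291,355),(329,361),(282,405),(243,402)],190,130,6)
# ground: side: far=(+x,+y)?; 
def pr(cx,cy,yaw,lx,ly,z):
    c,q=np.cos(np.radians(yaw)),np.sin(np.radians(yaw))
    P=[[cx+c*a-q*b,cy+q*a+c*b,z] for a,b in((lx,ly),(lx,-ly),(-lx,-ly),(-lx,ly))]
    return ((proj(s,P)-[190,130])*6).round(0).tolist()
print("bar pred",pr(540.9,174,18,30,13,75))
print(fitrect(s,bar,75,60,26,[541,174,.3]))
print("cover pred",pr(541,174.9,18,48,36,172.6))
```

```text
bar pred [[289.0, 349.0], [327.0, 358.0], [278.0, 402.0], [239.0, 392.0]]
(array([538.26546292, 170.82553874]), np.float64(19.931463298136038), np.float64(0.5962501824014055))
cover pred [[265.0, 180.0], [373.0, 204.0], [293.0, 270.0], [181.0, 245.0]]
```

Request:
servo_tool:
  plan:
    - [[0, 0, 0], [0.2, 0, 8], 5]
    - [[0, 0, 0], [0.2, 0, 10], 5]
    - [[0, 0, 0], [0.2, 0, 10], 5]
    - [[0, 0, 0], [0.2, 0, 10], 5]
    - [[0, 0, 0], [0, 0, 10], 5]
    - [[0, 0, 0], [0, 0, 10], 5]
    - [[0, 0, 0], [0, 0, 10], 5]
    - [[0, 0, 0], [0, 0, 8], 5]
    - [[0, 0, 0], [0, 0, 5], 5]
    - [[0, 0, 0], [0, 0, 0], 5]

```text
time_s: 9.2
ee_pos: [540.1, 174.0, 89.8]
ee_rot: [179.7, 0.3, -72.1]
force: [0.3, -0.6, -0.2]
gripper_width: 13.6
```

Run:
```python
from h import *
s=grab("side","6")
crop(s,"c11",190,130,290,230,6)
plan([540.9,174,84],-72,5,5)
```

```text
pos [540.3 174.1  90.1] rot [179.7    0.28 -72.06] F [ 1.   0.3 -1.5] w 13.8 t 9.25 q [ 17.  24. 100.   0.  56.  88.]
[[0.1, 0.1, -0.0], [0.1, -0.1, 1.2], 5]
[[0.1, 0.1, -0.0], [0.1, -0.1, 1.2], 5]
[[0.1, 0.1, -0.0], [0.1, -0.1, 1.2], 5]
[[0.1, 0.1, -0.0], [0.1, -0.1, 1.2], 5]
[[0.1, 0.1, -0.0], [0.1, -0.1, 1.2], 5]
```

View pics/c11.png

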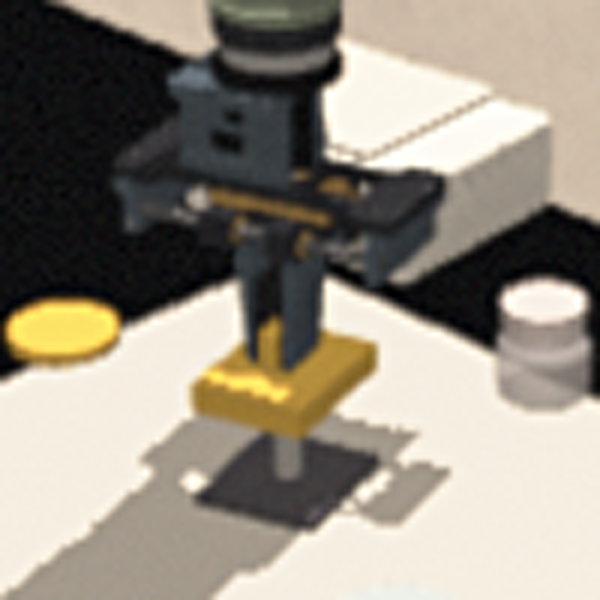

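The cover (crop (285,385)) is centred over the post. I'll lower it to contact at TCP z of about 83 and watch the force.

Request:
servo_tool:
  plan:
    - [[0.2, 0, 0], [0, 0, 1.5], 5]
    - [[0.1, 0.1, 0], [0, 0, 1.5], 5]
    - [[0, 0.1, 0], [0, 0, 1.5], 5]
    - [[0, 0.1, 0], [0, 0, 1], 5]
    - [[0, 0, 0], [0, 0, 1], 5]
    - [[0, 0, 0], [0, 0, 0], 5]
    - [[0, 0, 0], [0, 0, 0], 5]
    - [[0, 0, 0], [0, 0, 0], 5]
    - [[0, 0, 0], [0, 0, 0], 5]
    - [[0, 0, 0], [0, 0, 0], 5]

```text
time_s: 10.5
ee_pos: [541.1, 174.3, 84.3]
ee_rot: [-179.8, -0.0, -72.1]
force: [-0.1, 0.3, -0.7]
gripper_width: 13.8
```

Request:
servo_tool:
  plan:
    - [[0, 0, 0], [0, 0, 0.7], 5]
    - [[0, 0, 0], [0, 0, 0.7], 5]
    - [[0, 0, 0], [0, 0, 0.5], 5]
    - [[0, 0, 0], [0, 0, 0], 5]
    - [[0, 0, 0], [0, 0, 0], 5]
    - [[0, 0, 0], [0, 0, 0], 5]
    - [[0, 0, 0], [0, 0, 0], 5]
    - [[0, 0, 0], [0, 0, 0], 5]
    - [[0, 0, 0], [0, 0, 0], 5]
    - [[0, 0, 0], [0, 0, 0], 5]

```text
time_s: 11.75
ee_pos: [541.2, 174.4, 83.0]
ee_rot: [-179.8, -0.0, -72.1]
force: [-1.9, -0.1, 0.4]
gripper_width: 13.8
```

Request:
servo_tool:
  plan:
    - [[0, 0, 0], [0, 0, 0.4], 5]
    - [[0, 0, 0], [0, 0, 0], 5]
    - [[0, 0, 0], [0, 0, 0], 16]
    - [[0, 0, 0], [0, 0, 0], 20]
    - [[0, 0, 0], [0, 0, 0], 30]
    - [[0, 0, 0], [0, 0, 0], 40]
    - [[0, 0, 0], [0, 0, 0], 40]
    - [[0, 0, 0], [0, 0, 0], 40]
    - [[0, 0, 0], [0, 0, 0], 40]
    - [[0, 0, 0], [0, 0, 0], 40]

```text
time_s: 13.0
ee_pos: [541.5, 174.4, 82.3]
ee_rot: [-179.8, -0.1, -72.1]
force: [0.6, 0.0, 0.3]
gripper_width: 40.0
```

Run:
```python
from h import *
s=grab("side","7")
crop(s,"c12",190,130,290,230,6)
plan([540.9,174,180],-72,5,5)
```

```text
pos [541.4 174.4  82.3] rot [-1.7979e+02 -5.0000e-02 -7.2060e+01] F [0.2 0.7 0.7] w 40.2 t 13.05 q [ 17.  24. 101.  -0.  54.  89.]
[[-0.0, -0.0, -0.0], [0.1, 0.1, -19.5], 5]
[[-0.0, -0.0, -0.0], [0.1, 0.1, -19.5], 5]
[[-0.0, -0.0, -0.0], [0.1, 0.1, -19.5], 5]
[[-0.0, -0.0, -0.0], [0.1, 0.1, -19.5], 5]
[[-0.0, -0.0, -0.0], [0.1, 0.1, -19.5], 5]
```

View pics/c12.png

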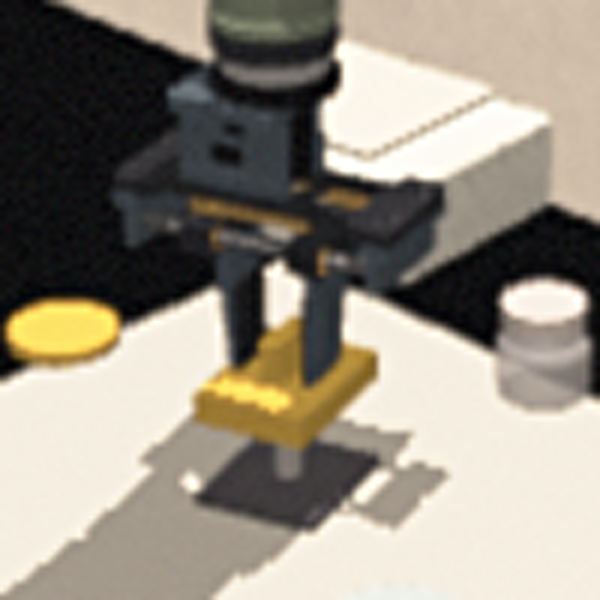

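The cover rests level on the stand (crop (287,395)) with the fingers open either side of the handle. I'll retreat straight up.

Request:
servo_tool:
  plan:
    - [[0, 0, 0], [0, 0, -8], 40]
    - [[0, 0, 0], [0, 0, -15], 40]
    - [[0, 0, 0], [0, 0, -20], 40]
    - [[0, 0, 0], [0, 0, -20], 91]
    - [[0, 0, 0], [0, 0, -20], 91]
    - [[0, 0, 0], [0, 0, -12], 91]
    - [[0, 0, 0], [0, 0, 0], 91]
    - [[0, 0, 2], [15, -2, 0], 91]
    - [[0, 0, 3.5], [30, 2, 0], 91]
    - [[0, 0, 3.5], [40, 2, 0], 91]

```text
time_s: 14.3
ee_pos: [561.3, 90.3, 184.0]
ee_rot: [-179.7, -0.0, -81.3]
force: [0.5, 0.8, -0.9]
gripper_width: 90.6
```

Run:
```python
from h import *
s=grab("side","8");t=grab("top","8")
crop(s,"c13",190,130,290,230,6)
crop(s,"c13b",280,200,370,285,7)
crop(t,"c14",320,190,420,290,6)
crop(t,"c14b",190,170,260,250,6)
plan([472.5,-233,180],-106.9,8,91)
```

```text
pos [561.5  87.6 183.9] rot [-1.7968e+02 -1.0000e-01 -8.1460e+01] F [-0.3  0.2 -0.3] w 91.2 t 14.4 q [ 8. 19. 94. -0. 67. 89.]
[[-0.0, -0.0, 3.2], [38.0, 17.0, 0.5], 91]
[[-0.0, -0.0, 3.2], [38.9, 14.8, 0.5], 91]
[[-0.0, -0.0, 3.2], [39.6, 12.6, 0.5], 91]
[[-0.0, -0.0, 3.2], [40.3, 10.4, 0.5], 91]
[[-0.0, -0.0, 3.2], [40.8, 8.2, 0.5], 91]
[[-0.0, -0.0, 3.2], [41.2, 5.9, 0.5], 91]
[[-0.0, -0.0, 3.2], [41.4, 3.6, 0.5], 91]
[[-0.0, -0.0, 3.2], [41.6, 1.3, 0.5], 91]
```

View pics/c13.png

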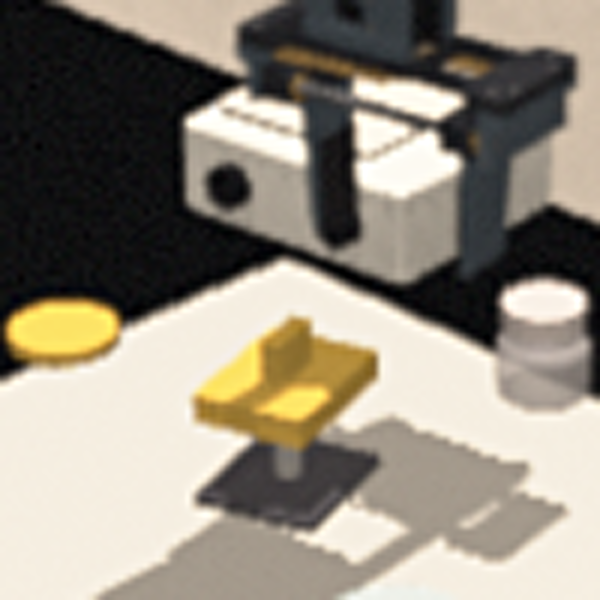

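View pics/c13b.png

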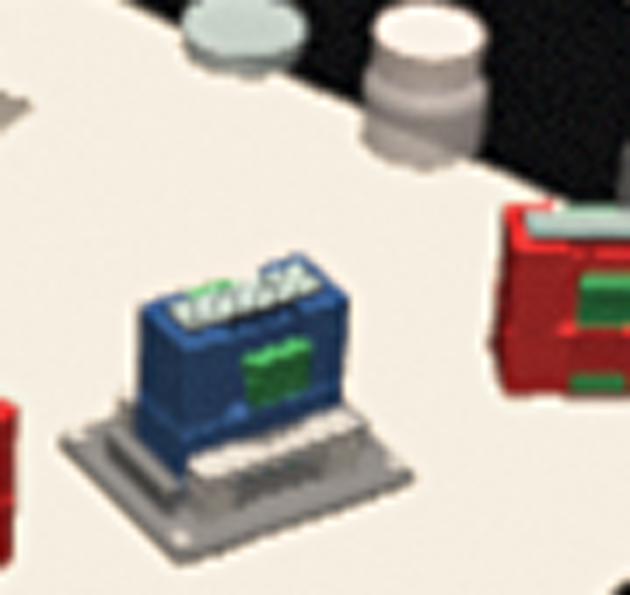

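View pics/c14.png

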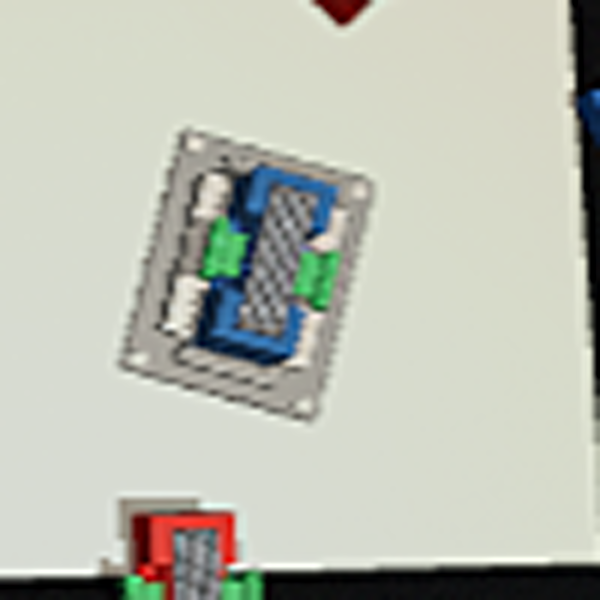

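View pics/c14b.png

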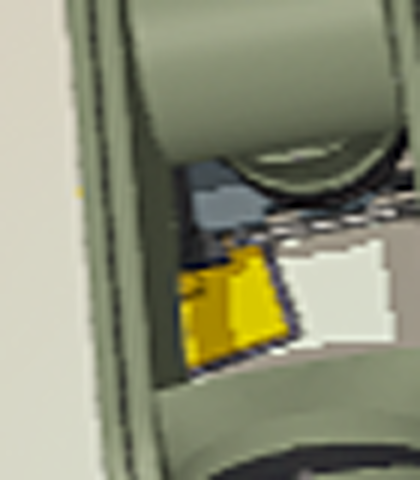

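Run:
```python
from h import *
t=load("top8");s=load("side8")
print("dock",fitrect(t,c2p([(186,130),(374,181),(313,421),(120,366)],320,190,6),8,124,100,[472,-232,-.3]))
c=c2p
print("casstop",fitrect(t,c2p([(255,167),(338,187),(297,346),(214,325)],320,190,6),88,84,40,[472,-232,-.3]))
# green pad centroids
hsv=cv2.cvtColor(t["pixels"],cv2.COLOR_RGB2HSV); m=((hsv[...,0]>50)&(hsv[...,0]<75)&(hsv[...,1]>120)&(hsv[...,2]>80)).astype(np.uint8)
n,l,st,ce=cv2.connectedComponentsWithStats(m)
for i in range(1,n):
    if 345<ce[i][0]<382 and 220<ce[i][1]<245: print(ce[i],st[i],ray(t,ce[i],78))
print("dock side",fitrect(s,c2p([(253+0,322),(412,472),(183,548),(62,437)],280,200,7),8,124,100,[472,-232,-.3]))
uv=c2p([(302,253),(350,298),(192,338),(142,300)],280,200,7)
print("cass side",fitrect(s,uv,88,84,40,[472,-232,-.3]))
```

```text
dock (array([ 472.87962605, -232.15918948]), np.float64(-17.471009184705945), np.float64(0.6724483280964364))
casstop (array([ 475.03905783, -232.19921792]), np.float64(-17.00204898025532), np.float64(1.5266621756969698))
[356.69230769 231.59615385] [353 227   8  10  52] [[ 478.26353373 -209.09301811   78.        ]]
[372.24444444 235.88888889] [369 232   7  10  45] [[ 465.02232466 -252.05298727   78.        ]]
dock side (array([ 477.0627477 , -226.01682829]), np.float64(-11.602094863328709), np.float64(2.9493748424528405))
cass side (array([ 476.13049902, -232.22248093]), np.float64(-17.760078709182928), np.float64(1.2682291359531632))
```

The cover is level on the stand and the blue cassette sits undisturbed in its dock. The fits agree on about (472.5,-232), yaw -17. Next I'll move above it.

Request:
servo_tool:
  plan:
    - [[0, 0, 3], [36, 15, 0], 91]
    - [[0, 0, 3], [38, 14, 0], 91]
    - [[0, 0, 3], [39, 12, 0], 91]
    - [[0, 0, 3], [39, 10, 0], 91]
    - [[0, 0, 3], [39, 8, 0], 91]
    - [[0, 0, 3], [38, 6, 0], 91]
    - [[0, 0, 3], [32, 3, 0], 91]
    - [[0, 0, 2], [20, 1, 0], 91]
    - [[0, 0, 0], [10, 0, 0], 91]
    - [[0, 0, 0], [0, 0, 0], 91]

```text
time_s: 15.65
ee_pos: [478.0, -212.2, 176.6]
ee_rot: [179.6, 0.1, -105.5]
force: [-0.5, 0.7, -0.2]
gripper_width: 91.1
```

Run:
```python
from h import *
plan([472.5,-232.3,140],-107,6,91)
```

```text
pos [ 478.  -212.2  176.6] rot [ 1.7963e+02  1.3000e-01 -1.0553e+02] F [-0.5  0.7 -0.2] w 91.1 t 15.65 q [-25.  15.  99.   0.  65.  80.]
[[0.1, 0.0, 0.2], [3.5, -0.1, 6.1], 91]
[[0.1, 0.0, 0.2], [3.5, -0.1, 6.1], 91]
[[0.1, 0.0, 0.2], [3.5, -0.1, 6.1], 91]
[[0.1, 0.0, 0.2], [3.5, -0.1, 6.1], 91]
[[0.1, 0.0, 0.2], [3.5, -0.1, 6.1], 91]
[[0.1, 0.0, 0.2], [3.5, -0.1, 6.1], 91]
```

Request:
servo_tool:
  plan:
    - [[0.1, 0, 0.2], [3.4, 0, 6], 91]
    - [[0.1, 0, 0.2], [3.4, 0, 6], 91]
    - [[0.1, 0, 0.2], [3.4, 0, 6], 91]
    - [[0.1, 0, 0.3], [3.4, 0, 6], 91]
    - [[0, 0, 0.3], [3.4, 0, 6], 91]
    - [[0, 0, 0.2], [3, 0, 4], 91]
    - [[0, 0, 0], [0, 0, 0], 91]
    - [[0, 0, 0], [0, 0, 0], 91]
    - [[0, 0, 0], [0, 0, 0], 91]
    - [[0, 0, 0], [0, 0, 0], 91]

```text
time_s: 16.9
ee_pos: [472.7, -230.4, 139.8]
ee_rot: [-180.0, 0.2, -106.8]
force: [0.4, -0.9, -0.2]
gripper_width: 91.0
```

Run:
```python
from h import *
plan([472.5,-232.3,48],-107,8,91)
s=grab("side","9"); crop(s,"c15",270,180,370,285,5)
```

```text
pos [ 472.7 -230.4  139.8] rot [-179.98    0.18 -106.84] F [ 0.4 -0.9 -0.2] w 91.0 t 16.9 q [-27.  17. 103.   0.  60.  79.]
[[-0.0, 0.0, 0.0], [0.3, -0.0, 11.5], 91]
[[-0.0, 0.0, 0.0], [0.3, -0.0, 11.5], 91]
[[-0.0, 0.0, 0.0], [0.3, -0.0, 11.5], 91]
[[-0.0, 0.0, 0.0], [0.3, -0.0, 11.5], 91]
[[-0.0, 0.0, 0.0], [0.3, -0.0, 11.5], 91]
[[-0.0, 0.0, 0.0], [0.2, -0.0, 11.5], 91]
[[-0.0, 0.0, 0.0], [0.2, -0.0, 11.5], 91]
[[-0.0, 0.0, 0.0], [0.2, -0.1, 11.5], 91]
```

View pics/c15.png

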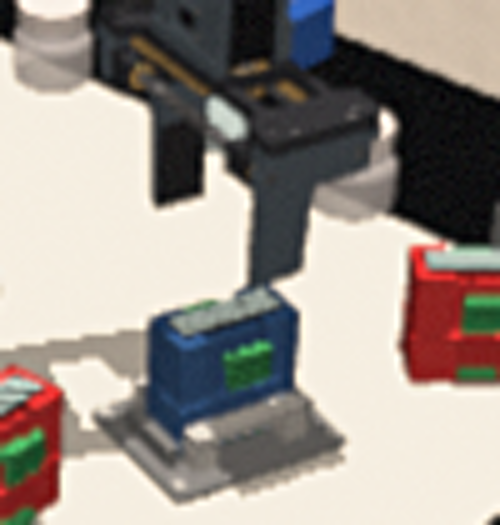

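Fingers straddle the cassette symmetrically. I'll descend in two steps.

Request:
servo_tool:
  plan:
    - [[0, 0, 0], [0.3, 0, 6], 91]
    - [[0, 0, 0], [0.3, 0, 9], 91]
    - [[0, 0, 0], [0.3, 0, 10], 91]
    - [[0, 0, 0], [0.3, 0, 10], 91]
    - [[0, 0, 0], [0.3, 0, 10], 91]
    - [[0, 0, 0], [0.2, 0, 10], 91]
    - [[0, 0, 0], [0, 0, 10], 91]
    - [[0, 0, 0], [0, 0, 6], 91]
    - [[0, 0, 0], [0, 0, 3], 91]
    - [[0, 0, 0], [0, 0, 0], 91]

```text
time_s: 18.2
ee_pos: [471.8, -231.6, 59.7]
ee_rot: [179.9, 0.2, -106.8]
force: [0.1, 0.6, 0.7]
gripper_width: 90.9
```

Run:
```python
from h import *
plan([472.5,-232.3,47],-107,5,91)
s=grab("side","10"); crop(s,"c16",280,190,370,285,6)
t=grab("top","10"); crop(t,"c17",320,190,420,290,6)
```

```text
pos [ 471.8 -231.6   59.7] rot [ 179.92    0.2  -106.83] F [0.1 0.6 0.7] w 90.9 t 18.2 q [-28.  23. 108.   0.  49.  79.]
[[0.0, 0.0, 0.0], [0.1, -0.2, 2.5], 91]
[[0.0, 0.0, 0.0], [0.1, -0.2, 2.5], 91]
[[0.0, 0.0, 0.0], [0.1, -0.2, 2.5], 91]
[[0.0, 0.0, 0.0], [0.1, -0.2, 2.5], 91]
[[0.0, 0.0, 0.0], [0.1, -0.2, 2.5], 91]
```

View pics/c16.png

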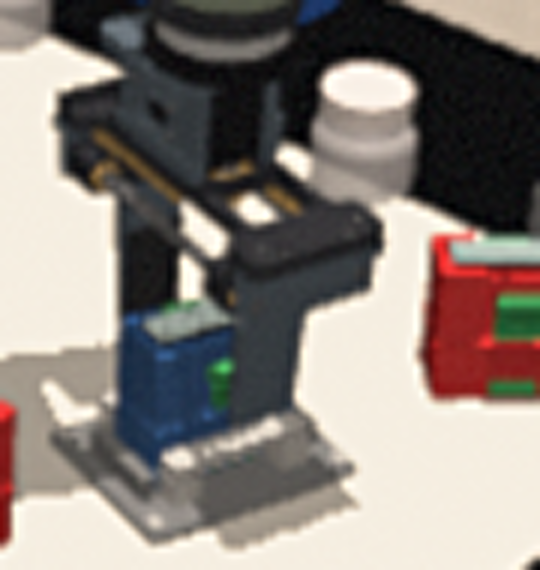

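View pics/c17.png

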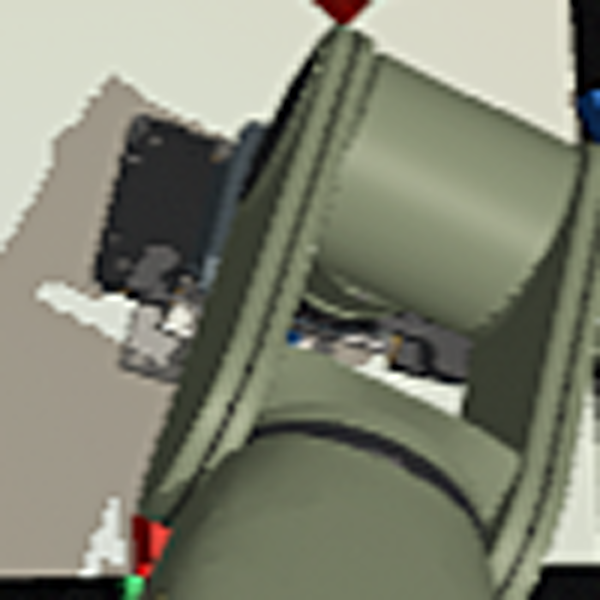

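Run:
```python
from h import *
s=load("side10")
c,q=np.cos(np.radians(-16.9)),np.sin(np.radians(-16.9))
for x0,y0,L,z in ((471.8,-231.6,(-16,-59),60),(471.8,-231.6,(16,-59),60),(471.8,-231.6,(-16,-46),60),(471.8,-231.6,(16,-46),60),(472.5,-232.3,(-14,-30),66),(472.5,-232.3,(14,-30),66),(472.5,-232.3,(-42,20),88),(472.5,-232.3,(-42,-20),88),(472.5,-232.3,(42,-20),88),(472.5,-232.3,(-62,-50),8),(472.5,-232.3,(62,-50),8)):
    print(L,z,((proj(s,[x0+c*L[0]-q*L[1],y0+q*L[0]+c*L[1],z])-[280,190])*6+2.5).round(0))
f=load("side8")
hsv=cv2.cvtColor(f["pixels"],cv2.COLOR_RGB2HSV); m=((hsv[...,0]>50)&(hsv[...,0]<75)&(hsv[...,1]>120)&(hsv[...,2]>60)).astype(np.uint8)
n,l,st,ce=cv2.connectedComponentsWithStats(m)
for i in range(1,n):
    if 300<ce[i][0]<335 and 235<ce[i][1]<265: print(ce[i],st[i])
P=[472.5-.0,-232.3,66]; 
print("pad face pred",proj(f,[472.5+q*30,-232.3-c*30,66]))
```

```text
(-16, -59) 60 [[243. 435.]]
(16, -59) 60 [[297. 416.]]
(-16, -46) 60 [[227. 421.]]
(16, -46) 60 [[282. 402.]]
(-14, -30) 66 [[215. 393.]]
(14, -30) 66 [[263. 377.]]
(-42, 20) 88 [[114. 320.]]
(-42, -20) 88 [[158. 361.]]
(42, -20) 88 [[301. 314.]]
(-62, -50) 8 [[149. 539.]]
(62, -50) 8 [[357. 465.]]
[319.01612903 252.40322581] [315 248   9  10  62]
pad face pred [[319.41531103 253.67030625]]
```

Request:
servo_tool:
  plan:
    - [[0, 0, 0], [0.1, -0.2, 2.5], 91]
    - [[0, 0, 0], [0.1, -0.2, 2.5], 91]
    - [[0, 0, 0], [0.1, -0.2, 2.5], 91]
    - [[0, 0, 0], [0.1, -0.2, 2.5], 91]
    - [[0, 0, 0], [0.1, 0, 2], 91]
    - [[0, 0, 0], [0, 0, 0], 91]
    - [[0, 0, 0], [0, 0, 0], 91]
    - [[0, 0, 0], [0, 0, 0], 80]
    - [[0, 0, 0], [0, 0, 0], 68]
    - [[0, 0, 0], [0, 0, 0], 64]
  squeeze: 35

```text
time_s: 19.55
ee_pos: [473.2, -232.7, 47.9]
ee_rot: [-179.9, 0.2, -106.8]
force: [0.4, -1.4, -0.9]
gripper_width: 65.2
```

Run:
```python
from h import *
plan([472.5,-232.3,47],-107,5,91)
s=grab("side","11"); crop(s,"c18",280,190,370,285,6)
```

```text
pos [ 473.2 -232.7   47.9] rot [-179.94    0.18 -106.83] F [ 0.4 -1.4 -0.9] w 65.2 t 19.55 q [-28.  23. 109.   0.  48.  79.]
[[-0.0, 0.0, 0.0], [-0.0, 0.1, 0.2], 91]
[[-0.0, 0.0, 0.0], [-0.0, 0.1, 0.2], 91]
[[-0.0, 0.0, 0.0], [-0.0, 0.1, 0.2], 91]
[[-0.0, 0.0, 0.0], [-0.0, 0.1, 0.2], 91]
[[-0.0, 0.0, 0.0], [-0.0, 0.1, 0.2], 91]
```

View pics/c18.png

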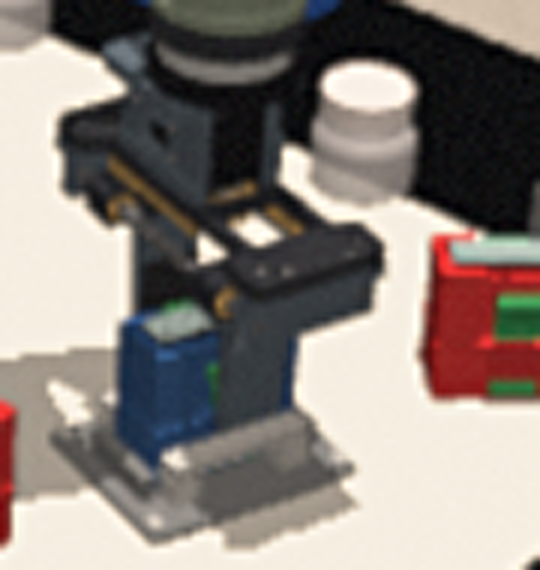

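The finger covers the pad on this side, aligned, with no contact at 65 mm. Now I'll pinch.

Request:
servo_tool:
  plan:
    - [[0, 0, 0], [0, 0, 0], 60]
    - [[0, 0, 0], [0, 0, 0], 56]
    - [[0, 0, 0], [0, 0, 0], 52]
    - [[0, 0, 0], [0, 0, 0], 48]
    - [[0, 0, 0], [0, 0, 0], 44]
    - [[0, 0, 0], [0, 0, 0], 38]
    - [[0, 0, 0], [0, 0, 0], 38]
    - [[0, 0, 0], [0, 0, 0], 38]
    - [[0, 0, 0], [0, 0, 0], 38]
    - [[0, 0, 0], [0, 0, 0], 38]
  squeeze: 35

```text
time_s: 20.85
ee_pos: [473.2, -232.4, 48.5]
ee_rot: [-179.9, 0.2, -106.9]
force: [-0.7, 1.0, 2.1]
gripper_width: 41.4
```

Run:
```python
from h import *
plan([472.5,-232.3,47],-107,1,38)
s=grab("side","12"); crop(s,"c19",280,190,370,285,6)
from workcell import env; print(env.state()["gripper_width"])
```

```text
pos [ 473.2 -232.4   48.5] rot [-179.93    0.21 -106.87] F [-0.7  1.   2.1] w 41.4 t 20.85 q [-28.  23. 109.   0.  48.  79.]
[[-0.1, 0.2, 0.1], [0.1, 0.7, 1.5], 38]
41.57542303337037
```

View pics/c19.png

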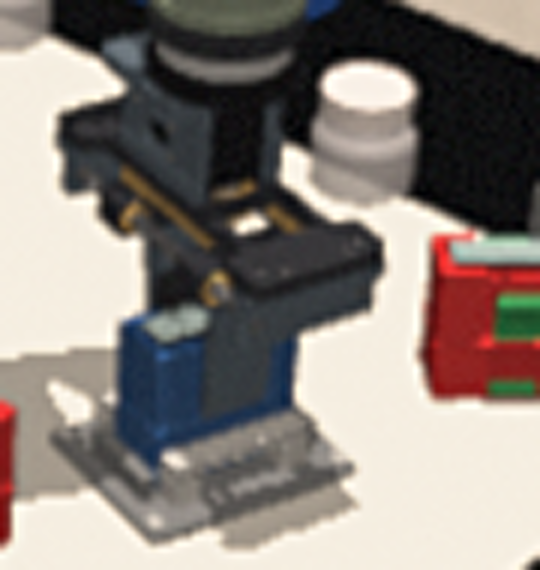

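The width of 41.4 mm is a little below the 44 mm of fully-home pads, so the catches are pressed hard against their stops. I'll ease the grip slightly and lift gently while watching the force.

Request:
servo_tool:
  plan:
    - [[0, 0, 0], [0, 0, 0], 38]
    - [[0, 0, 0], [0, 0, 0], 38]
    - [[0, 0, 0], [0, 0, -1], 38]
    - [[0, 0, 0], [0, 0, -1.5], 38]
    - [[0, 0, 0], [0, 0, -2], 38]
    - [[0, 0, 0], [0, 0, -2], 38]
    - [[0, 0, 0], [0, 0, -2], 38]
    - [[0, 0, 0], [0, 0, -2], 38]
    - [[0, 0, 0], [0, 0, 0], 38]
    - [[0, 0, 0], [0, 0, 0], 38]
  squeeze: 30

```text
time_s: 22.15
ee_pos: [472.2, -232.2, 58.4]
ee_rot: [179.9, 0.2, -106.8]
force: [-0.8, 0.8, -2.9]
gripper_width: 42.3
```

Run:
```python
from h import *
plan([472.5,-232.3,47],-107,1,38)
s=grab("side","13"); crop(s,"c20",280,190,370,285,6)
```

```text
pos [ 472.2 -232.2   58.4] rot [ 179.93    0.21 -106.84] F [-0.8  0.8 -2.9] w 42.3 t 22.15 q [-28.  23. 108.   0.  49.  79.]
[[0.1, 0.2, 0.2], [0.1, -0.3, 11.4], 38]
```

View pics/c20.png

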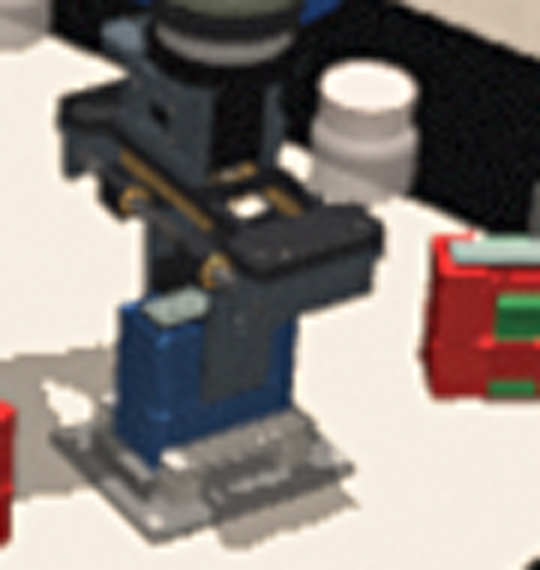

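The cassette comes up with the fingers: the force equals its weight and the top edge moved from crop row 310 to 295. Continuing the lift to TCP z of about 200.

Request:
servo_tool:
  plan:
    - [[0, 0, 0], [0, 0, -4], 38]
    - [[0, 0, 0], [0, 0, -6], 38]
    - [[0, 0, 0], [0, 0, -8], 38]
    - [[0, 0, 0], [0, 0, -10], 38]
    - [[0, 0, 0], [0, 0, -10], 38]
    - [[0, 0, 0], [0, 0, -10], 38]
    - [[0, 0, 0], [0, 0, -10], 38]
    - [[0, 0, 0], [0, 0, -8], 38]
    - [[0, 0, 0], [0, 0, -4], 38]
    - [[0, 0, 0], [0, 0, 0], 38]

```text
time_s: 23.45
ee_pos: [472.6, -232.6, 134.3]
ee_rot: [-180.0, 0.2, -106.8]
force: [-0.4, 0.6, -2.6]
gripper_width: 41.4
```

Run:
```python
from h import *
plan([472.5,-232.3,200.5],-107,8,38)
s=grab("side","14"); crop(s,"c21",270,150,370,280,4)
```

```text
pos [ 472.6 -232.6  134.3] rot [-179.97    0.19 -106.84] F [-0.4  0.6 -2.6] w 41.4 t 23.45 q [-28.  18. 103.   0.  59.  79.]
[[-0.0, 0.0, 0.0], [-0.1, 0.0, -8.3], 38]
[[-0.0, 0.0, 0.0], [-0.1, 0.0, -8.3], 38]
[[-0.0, 0.0, 0.0], [-0.1, 0.0, -8.3], 38]
[[-0.0, 0.0, 0.0], [-0.1, 0.0, -8.3], 38]
[[-0.0, 0.0, 0.0], [-0.1, 0.0, -8.3], 38]
[[-0.0, 0.0, 0.0], [-0.0, 0.0, -8.3], 38]
[[-0.0, 0.0, 0.0], [-0.0, 0.0, -8.3], 38]
[[-0.0, 0.0, 0.0], [-0.0, 0.0, -8.3], 38]
```

View pics/c21.png

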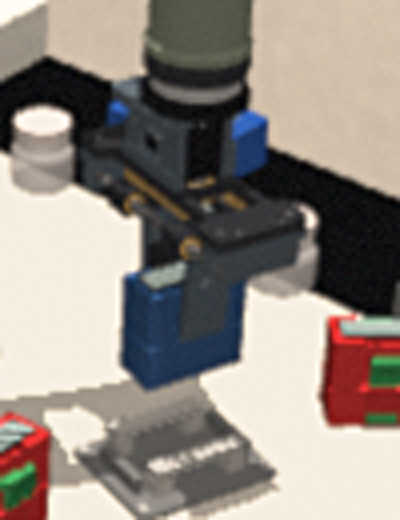

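The cassette is clear of the dock and upright. Lifting the last 66 mm.

Request:
servo_tool:
  plan:
    - [[0, 0, 0], [0, 0, -5], 38]
    - [[0, 0, 0], [0, 0, -8], 38]
    - [[0, 0, 0], [0, 0, -10], 38]
    - [[0, 0, 0], [0, 0, -10], 38]
    - [[0, 0, 0], [0, 0, -10], 38]
    - [[0, 0, 0], [0, 0, -9], 38]
    - [[0, 0, 0], [0, 0, -5], 38]
    - [[0, 0, 0], [0, 0, -3], 38]
    - [[0, 0, 0], [0, 0, 0], 38]
    - [[0, 0, 0], [0, 0, 0], 38]

```text
time_s: 24.75
ee_pos: [472.0, -232.6, 197.8]
ee_rot: [179.9, 0.2, -106.8]
force: [-0.2, 0.9, -2.9]
gripper_width: 42.1
```

Run:
```python
from h import *
plan([472.5,-232.3,200.5],-107,2,38)
s=grab("side","15"); t=grab("top","15"); crop(s,"c22",270,130,370,280,4); crop(s,"c23",190,130,290,230,5)
```

```text
pos [ 472.  -232.6  197.8] rot [ 179.93    0.2  -106.84] F [-0.2  0.9 -2.9] w 42.1 t 24.75 q [-28.  15.  97.   0.  68.  79.]
[[0.0, 0.1, 0.1], [-0.2, -0.2, -1.3], 38]
[[0.0, 0.1, 0.1], [-0.2, -0.2, -1.3], 38]
```

View pics/c22.png

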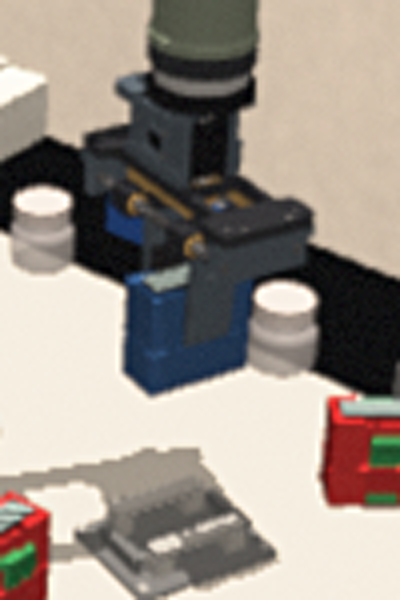

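View pics/c23.png

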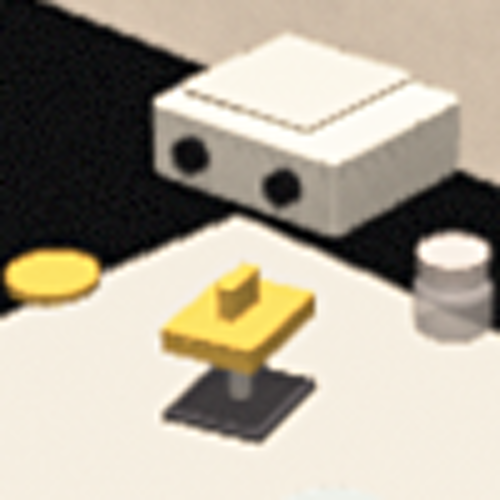

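View pics/top15.png

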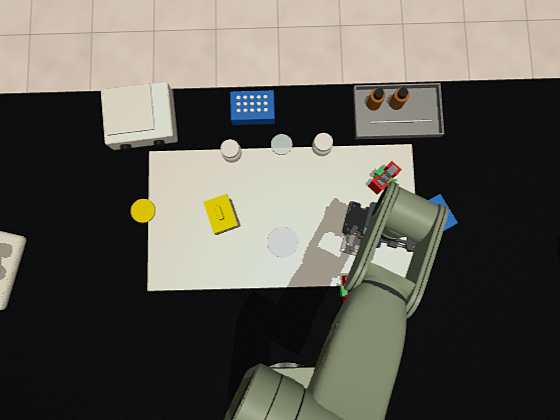

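Request:
servo_tool:
  plan:
    - [[0, 0, 0], [0, 0, -1.2], 38]
    - [[0, 0, 0], [0, 0, -1.2], 38]
    - [[0, 0, 0], [0, 0, 0], 38]
    - [[0, 0, 0], [0, 0, 0], 38]
    - [[0, 0, 0], [0, 0, 0], 38]
    - [[0, 0, 0], [0, 0, 0], 38]
    - [[0, 0, 0], [0, 0, 0], 38]
    - [[0, 0, 0], [0, 0, 0], 38]
    - [[0, 0, 0], [0, 0, 0], 38]
    - [[0, 0, 0], [0, 0, 0], 38]

```text
time_s: 26.1
ee_pos: [471.8, -232.5, 199.9]
ee_rot: [179.9, 0.2, -106.8]
force: [-0.1, -1.4, -2.2]
gripper_width: 41.6
```

Run:
```python
from h import *
from workcell import env
s=grab("side","16"); crop(s,"c24",290,180,350,240,10)
st=env.state(); print(st["ee_pos"],st["gripper_width"],st["qvel"].round(2),st["force"])
c,q=np.cos(np.radians(-16.9)),np.sin(np.radians(-16.9))
for L,z in (((-42,20),160),((-42,-20),160),((42,-20),160),((-42,20),240),((-42,-20),240),((42,-20),240)):
    print(L,z,((proj(s,[472+c*L[0]-q*L[1],-232.6+q*L[0]+c*L[1],z])-[290,180])*10+4.5).round(0))
```

```text
[ 471.82366943 -232.50118314  199.91764133] 41.464190998372096 [-0.02 -0.06  0.03 -0.01  0.04 -0.06] [-0.29844528 -0.25869832 -2.25020189]
(-42, 20) 160 [[ 98. 427.]]
(-42, -20) 160 [[174. 493.]]
(42, -20) 160 [[418. 418.]]
(-42, 20) 240 [[108. 185.]]
(-42, -20) 240 [[186. 247.]]
(42, -20) 240 [[437. 176.]]
```

View pics/c24.png

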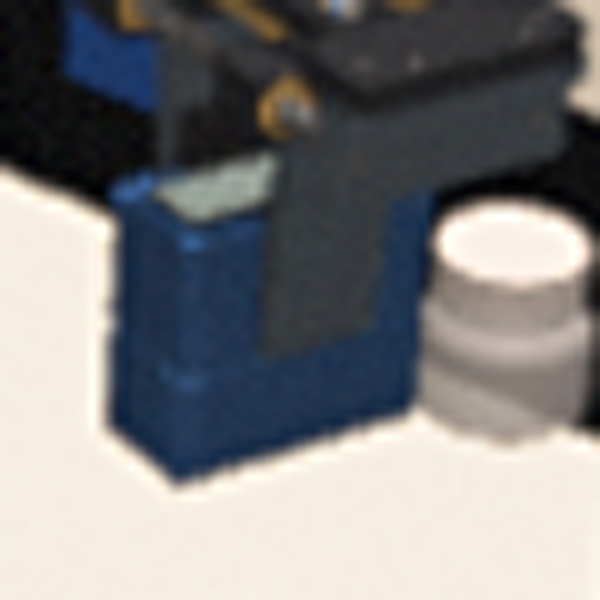

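The cassette's bottom corners at crop (105,430), (178,487) and (418,412) match the z = 160 mm prediction to about 1 px, and it is upright and still. Handing in.

Run:
```python
from workcell import env
print(env.job_done())
```

```text
the job is handed in; nothing more can be done
None
```

The job is finished and handed in at about 26 s. The yellow cover rests level on the stand. I then pinched the blue cassette's two green catches, lifted it straight out of the dock, and was still holding it by them at hand-in.

Last checks:
- **Cassette height:** the underside is at about 160 mm. The TCP reads 199.9 mm, which puts it at 159.4 mm, and the image corners match 160 mm to about 1 px.
- **Upright and still:** the tool is within 0.2° of vertical, joint speeds are about 0, and the force of about 2–3 N matches the cassette's weight.
- **Cover:** it is level and centred on the stand in both views.
- **Other items:** the jars, dishes and round yellow lid look unmoved in the top view. The arm partly hides the slide box there, but nothing came near it.

One reading disagreed. The grip width is 41.5 mm, not the 44 mm expected with both catches fully home. I put this down to give at the catch stops or finger pads under the 30 N squeeze.

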